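Seat a converter board in the test jig and hold the sprung probe arm on its stop

TASK

Fit the converter board (the one with the finned heat sink) into the nest of the test jig, with its row of test pads on the hinge side so that they come under the probe arm, and press it down past the two spring plungers until it sits level on the ledges. Then let go of the board, take the probe arm by the barrel grip at its end, swing it forward and down against its spring until it is on its stop with the contact pins on the board, and keep holding it there: the job finishes with you still holding the arm down. Leave the other things on the bench where they are.

Things in the scene. Friction and masses are not known exactly. Their poses are not given: they have to be found in the camera images.
- board: Converter board, loose, about 120 g: dark green circuit board 56 (its x) x 90 (its y) x 3 mm thick, lying flat; origin at the centre of its underside, z up. A finned heat sink stands on it. 8 mm high parts stand at two corners beside the pads: a grey screw terminal (+x, -y), two black capacitors (+x, +y). It starts within 1 rad of the yaw it needs in the nest.
- board_grip (a point): Centre of the board's grey aluminium heat sink (30 mm along x, 26 along y, 22 tall), half-way up it: at x = -10, y = 0, z = +14 mm of the board, 11 mm below the sink's top and 11 above the circuit board. Axes as the board's. Grip it by its sides facing +y and -y.
- board_pads (a point): Middle of the row of six gold test pads on the board's top, at x = +20, y = 0, z = +3 mm of the board; the row runs along y, 34 mm long.
- nest (a point): Centre of the jig's nest, 20 mm above the bench, on the plane of the two black ledges that carry the board's underside. z up, +x towards the hinge of the probe arm. Seated, the board's axes lie along these and its underside on this plane: heat sink centre at x = -10, y = 0, z = +14 mm here.
- jig: The test jig, fixed: aluminium base plate 190 x 130 x 12 mm; origin on the bench below the nest's centre, axes as the nest's; the plate runs from x = -55 to +135 mm. Eight steel dowels, 6 mm thick with conical tips, stand round the board's seat with 1.2 mm play a side, their tops 30 mm above the bench.
- plunger (a point): Nose of the +y spring plunger of the jig; its twin is on the -y side: x = -10, y = 51.5 and -51.5, z = +8 mm of the nest. Round noses of radius 8 mm reach 1.5 mm over the board's short edges: a board set down lightly stays up on them, 7 to 12 mm high, maybe tilted; 3 to 8 N down on the heat sink snaps it past. Housings behind them (y = 51 to 64 mm) rise to 16 mm above the nest.
- hinge (a point): Middle of the pin about which the probe arm turns, 62 mm above the bench, at x = +95, z = +42 mm of the nest, between two steel cheeks (tops 74 mm above the bench, 54 mm wide over both). Fixed to the jig, axes as the nest's; the pin lies along y.
- probe_arm (a joint): Angle of the probe arm (rad): 0 = thrown open at rest, upright and leaning 10 degrees back from the nest; grows as it swings forward and down over the nest (towards the nest's -x); 1.745 = on its stop, level. A torsion spring drives it back to 0: the grip needs about 3 N when open, 6 to 9 N at the stop; let go, it flies open.
- handle (a point): Centre of the black barrel grip across the end of the probe arm: 26 mm in diameter, 34 mm long along the hinge pin (y), slightly domed ends, 160 mm from the pin. Open, it is 220 mm above the bench and 28 mm beyond the pin; on the stop, at pin height, 65 mm in front of the nest's centre. Pinched from above by its two ends it turns between the fingers as the arm swings; rod 10 mm.
- pin_tips (a point): Middle of the row of six thin sprung contact pins on the probe arm, 75 mm from the hinge along the arm and 42 mm below its centre line when level. They meet the board's test pads at about 1.7 rad and then spring in by 3 mm with about 2 N.
- display_board: Bystander: green board 50 x 80 mm with a flat black display, 9 mm tall, no heat sink; origin under its centre.
- breadboard: Bystander: white plug-in breadboard 55 x 83 x 9 mm; origin under its centre.
- parts_tray: Bystander: grey open tray 60 x 84 x 24 mm with small parts; origin under its centre.
- multimeter: Bystander: red and black multimeter 180 x 88 x 45 mm; origin under its centre.
- screwdriver: Bystander: screwdriver about 160 mm long with a black handle, lying on the bench.
- solder_spool: Bystander: grey spool 52 mm in diameter and 40 mm tall, standing; origin under its centre.
- mouse: Bystander: black computer mouse 100 x 60 x 24 mm; origin under its centre.
Things that resemble listed ones, but are neither listed nor needed, are in the scene too. Leave any blue or red look-alike of the board alone.

How it is judged:
On the way, in this order (a step that is already met when the one before it is completed fails the run):
1. the board lies level in the nest, pressed down on its ledges, test pads on the hinge side, and the fingers are off it, the probe arm still open (x of board_grip in the frame of nest between -0.013 and -0.007 m and y of board_grip in the frame of nest between -0.003 and 0.003 m and z of board_grip in the frame of nest between 0.0122 and 0.0157 m and angle between board_grip's own z axis and vertical below 0.035 rad and angle between the x axis of board_grip and the x axis of nest, either way round below 0.06 rad and contact force between the fingers and board below 0.1 N and value of joint probe_arm below 0.5 rad), for 0.2 s.
2. the fingers hold the probe arm on its stop with its pins on the board (value of joint probe_arm above 1.7 rad and contact force between the fingers and probe_arm above 3 N and contact force between pins and board above 0.5 N), for 0.3 s.
At the end, for the whole second after the job is handed in: Board in the nest, pads hinge side: heat sink within 3 mm sideways, 1.8 mm in height, tilt under 2 and turn under 3.4 degrees; fingers off it. Probe arm within 0.045 rad of its stop, fingers pressing on it with over 3 N, pins on the board with over 0.5 N (all of step 2 and x of board_grip in the frame of nest between -0.013 and -0.007 m and y of board_grip in the frame of nest between -0.003 and 0.003 m and z of board_grip in the frame of nest between 0.0122 and 0.0157 m and angle between board_grip's own z axis and vertical below 0.035 rad and angle between the x axis of board_grip and the x axis of nest, either way round below 0.06 rad and contact force between the fingers and board below 0.1 N and linear speed of board below 0.02 m/s); the arm keeps its last pose, push and grip.
It fails at once if another thing on the bench is shifted by more than 30 mm (distance of any of display_board, breadboard, parts_tray, multimeter, screwdriver, solder_spool, mouse from where it was at the start of the episode above 0.03 m).
It also fails if it takes over 58 s, if anything falls off the work surface, if the arm or the gripper's body presses on something with over 40 N, if the wrist force passes 120 N, or if a joint passes its speed limit or range.

ROBOT

A 7-joint arm with a two-finger parallel gripper is mounted at the origin on the work surface. World frame = base frame: x ahead of the robot, y to its left, z up, the work surface at z = 0. Lengths are in m, angles in rad, forces in N, time in s.
With the tool pointing down it reaches from about 0.4 to 0.925 m from the base axis. Payload 4.1 kg.
Tool frame: the origin (TCP) lies on the centre line of the jaws, within the pads' length; the fingertips stand 8 mm ahead of it and the grasp point (between the pads) lies 11 mm behind it; z points along the fingers, y is the direction in which the jaws open and shut (so a half turn about z gives the same grasp; the last joint's range is limited). The gripper opens to 85 mm and grips with 20 to 120 N. Pads are 22 mm wide; open, the fingers measure 114 mm over their backs; the gripper's body (76 mm by 85 mm) begins 54 mm behind the grasp point. The pads swing forward as they close: fully open they stand 13 mm farther back than shut.
Start: joints at [-1.296, 0.398, 0.045, 1.537, -0.019, 1.207, -0.051], TCP at [0.237, 0.605, 0.239] pointing down, gripper open.
Joint ranges: [-2.82, 2.82], [-0.49, 2.23], [-1.37, 1.46], [0, 2.46], [-1.36, 4.5], [0.23, 2], [-2.94, 2.94]. Speed limits (rad/s): [2.57, 2.57, 3.14, 3.14, 3.14, 3.14, 3.14].

INTERFACE

Orientations are given as a unit quaternion [x, y, z, w].
In Python, from rig import sensors, optics, robot gives the robot as it stands.
- The arm moves only by the tool servo_tool, never from a script. Its argument "motion" is a list of rows, each an object of numbers: "tx", "ty", "tz": the shift along the world's x, y, z in units of 30 mm (1.0 is 30 mm); "rx", "ry", "rz": the turn, a rotation vector about the world's x, y, z in degrees. In form: [{"tx": .., "ty": .., "tz": .., "rx": .., "ry": .., "rz": ..}, ...]. A call has exactly 8 rows; each row shifts and turns the commanded pose from where the row before left it; what a row does not reach is not made up. A row lasts 1/12 s, in which the tool goes at most 41.7 mm and 7.16 degrees, less where a joint would pass 70% of its speed; a pose out of reach is approached as far as the arm can. A call is refused whole if a number of a shift passes 1 or a number of a turn 7.16, either way. A call with a gripper value outside its range is refused whole. "claw" is the gripper command: -1 is fully open, 1 is shut, values between are in proportion, set as the call begins (left out, the last holds). The fingers move at their own pace and stop on an object; the grip force is fixed at half the most. Time passes only in rows, so rows that do not move let the fingers close, or fill a call up. It gives the time, the measured TCP pose, the force and the opening at its end, in the units of the state.
- sensors.observe(): the state, without advancing time (a new reading comes with each control period).
- optics.get_image(name): name is "scene" or "top" or "wrist"; returns a dict with "image" (420x560x3 uint8, red, green, blue), "K" (3x3 intrinsics, pixels), "rvec" (rotation vector, rad) and "tvec" (3), from world to camera coordinates, as OpenCV has them; the wrist camera has in their place "tool_from_camera" (4x4, takes a point from camera to tool coordinates, whose origin is the TCP and whose axes are the flange's). Camera axes: x right, y down, z forward; pixel columns grow to the right and rows downward; lengths in m; the calibration is good to about 2 mm. A picture is of the moment at which its call begins: read the wrist's pose just before it. There is no depth.
- robot.finish_job(): hands the job in, once; it reports no verdict.
The state is a dict: "time": time; "qpos": joint angles; "joint_velocities": joint speeds; "effort": joint torques, N m; "tool_pos": TCP position; "tool_rot": TCP orientation; "force": force on the tool from outside, world axes, zero at the start; "wrist_torque": the same for the moment, N m; "finger_gap": finger opening in m.
Only numpy, scipy, OpenCV 4.12 (cv2) and the standard library are available. Lean on these libraries where they do the work, as an engineer would, in place of code of your own. Each camera call takes 0.05 s, during which the arm holds its last target. There are 200 camera calls.

## Working session

There is one attempt and no reset: what is moved stays moved. The work goes in short steps, Python scripts to look and compute and a tool call to move; the robot and the scene stay as the last step left them, time stands still between calls to the robot, and variables do not carry over. Pictures are saved under pics/ and viewed, about 8 in all and at most 12, crops included, and the job is handed in when it is done.

Besides the shell and the picture viewer there is one more tool, called after "Request:" as name([rows], argument=value, ...), one row to a line, values as JSON. servo_tool: Moves the arm, as the interface text tells. Its arguments: {"type":"object","properties":{"motion":{"type":"array","items":{"type":"object","properties":{"tx":{"type":"number"},"ty":{"type":"number"},"tz":{"type":"number"},"rx":{"type":"number"},"ry":{"type":"number"},"rz":{"type":"number"}}}},"claw":{"type":"number"}},"required":["motion"]}

```bash
mkdir -p pics
cat > h.py <<'E'
import numpy as np, cv2
from rig import sensors, optics, robot
from scipy.spatial.transform import Rotation as R
def grab(n, save=None):
    s=sensors.observe(); d=optics.get_image(n); im=np.array(d["image"])[:,:,::-1].copy()
    if n=="wrist":
        T=np.eye(4); T[:3,:3]=R.from_quat(s["tool_rot"]).as_matrix(); T[:3,3]=s["tool_pos"]
        C=T@np.array(d["tool_from_camera"])
    else:
        C=np.eye(4); M=cv2.Rodrigues(np.array(d["rvec"],float))[0]; C[:3,:3]=M.T; C[:3,3]=-M.T@np.array(d["tvec"],float).ravel()
    K=np.array(d["K"],float)
    if save: cv2.imwrite("pics/"+save+".png",im); np.savez("pics/"+save+".npz",K=K,C=C)
    return im,K,C
def load(n):
    z=np.load("pics/"+n+".npz"); return cv2.imread("pics/"+n+".png"),z["K"],z["C"]
def w(K,C,u,v,z):
    d=C[:3,:3]@np.linalg.inv(K)@np.array([u,v,1.]); return C[:3,3]+d*(z-C[2,3])/d[2]
def px(K,C,p):
    p=np.atleast_2d(p); c=(p-C[:3,3])@C[:3,:3]; q=c@K.T; return q[:,:2]/q[:,2:]
E
python3 - <<'E'
from h import *
for n in("scene","top"):
    im,K,C=grab(n,n); print(n,K.round(1).tolist(),C.round(3).tolist())
s=sensors.observe(); print(s)
E
```

```text
scene [[431.3, 0.0, 271.1], [0.0, 431.3, 208.4], [0.0, 0.0, 1.0]] [[0.555, 0.719, -0.419, 1.035], [0.832, -0.475, 0.286, -0.341], [0.007, -0.508, -0.861, 1.18], [0.0, 0.0, 0.0, 1.0]]
top [[547.0, 0.0, 277.5], [0.0, 547.0, 209.5], [0.0, 0.0, 1.0]] [[0.019, -0.987, 0.162, 0.279], [-0.999, -0.023, -0.023, 0.008], [0.027, -0.161, -0.987, 1.516], [0.0, 0.0, 0.0, 1.0]]
{'time': 0.1, 'qpos': array([-1.29600068,  0.39909523,  0.04502372,  1.53775325, -0.01870552,
        1.20692505, -0.05065484]), 'joint_velocities': array([ 0.00129209, -0.00116911,  0.00103386, -0.00252632,  0.00051746,
        0.0007253 , -0.00145024]), 'effort': array([ 3.79518300e-03, -4.76261258e+01,  1.37078639e+00, -2.54948777e+01,
        1.20864110e-02,  4.98041903e-03,  3.25800784e-06]), 'tool_pos': array([0.23711058, 0.60460476, 0.23838216]), 'tool_rot': array([ 1.85729600e-01,  9.82600500e-01, -8.73032762e-04, -1.08714510e-04]), 'force': array([-0.55345493, -0.10366611, -0.18155168]), 'wrist_torque': array([-0.00517421,  0.01401975,  0.00284826]), 'finger_gap': 0.085651896153}
```

View pics/top.png

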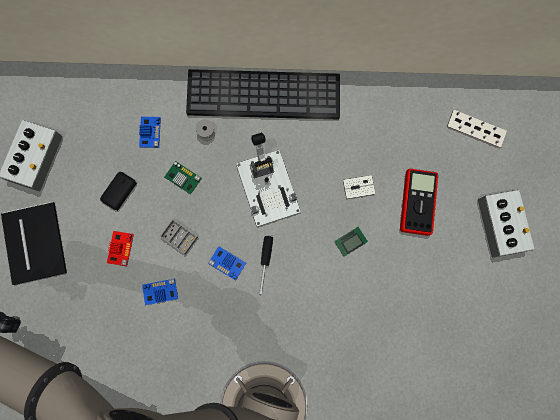

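View pics/scene.png

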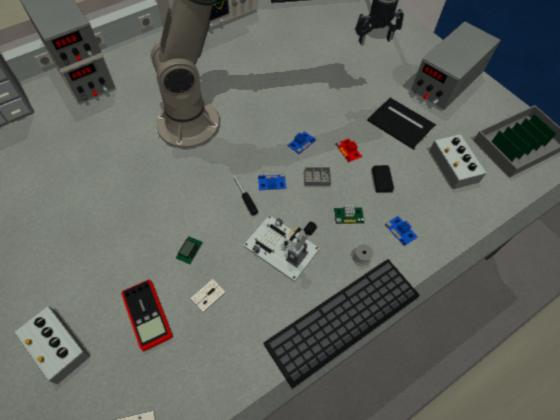

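The top view shows green boards at (183,177), which has a finned sink and gold pads, and at (351,241), which has a flat display. There are blue look-alikes at (150,131), (227,263) and (160,291), and a red one at (120,247). The board I need is the one at (183,177). The jig is at (268,185), with its hinge towards the far side. I'll confirm in an enlarged crop.

Run:
```python
from h import *
t=load("top")[0]; s=load("scene")[0]
f=lambda im,x,y,w,h,k:cv2.resize(im[y:y+h,x:x+w],(w*k,h*k),interpolation=cv2.INTER_CUBIC)
a=f(t,158,155,50,50,8); b=f(s,324,192,50,50,8)[:, :]
b=cv2.resize(b,(400,200)) if 0 else b[:200+0]
b=b[:,:400]
c=f(t,228,130,80,100,6)[:600,:400+0]
c=cv2.resize(t[128:231,230:304],(400,557),interpolation=cv2.INTER_CUBIC)
L=np.vstack([a,f(s,324,202,50,25,8)]); Rr=np.zeros((600,400,3),np.uint8); Rr[:557]=c
cv2.imwrite("pics/m1.png",np.hstack([L,Rr]))
K,C=load("top")[1:]
for n,u,v,z in[("board",183,177,.0),("sink",183,172,.025),("nest",275,203,.02),("handle",258,139,.22)]: print(n,w(K,C,u,v,z).round(3))
```

```text
board [0.614 0.241 0.   ]
sink [0.623 0.237 0.025]
nest [ 0.543 -0.02   0.02 ]
handle [0.666 0.028 0.22 ]
```

View pics/m1.png

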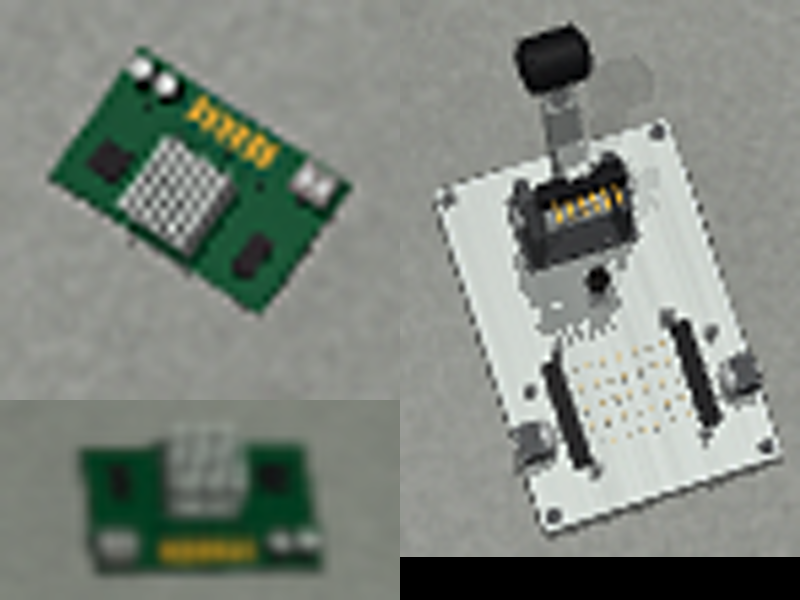

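The crop confirms it. The board at (183,177) is green, has the finned sink, the gold pads, a terminal and two capacitors. Next: coarse poses.

```bash
cat >> h.py <<'E'
from scipy.optimize import least_squares
def fit(K,C,obj,pix,x0,fz):  # planar pose x,y,yaw ; obj local pts (z relative to fz)
    obj=np.array(obj,float);pix=np.array(pix,float)
    def P(q):
        c,s=np.cos(q[2]),np.sin(q[2]); return np.c_[q[0]+c*obj[:,0]-s*obj[:,1],q[1]+s*obj[:,0]+c*obj[:,1],fz+obj[:,2]]
    r=least_squares(lambda q:(px(K,C,P(q))-pix).ravel(),x0,x_scale=[.01,.01,.1])
    return r.x,np.abs(r.fun).max()
E
python3 - <<'E'
from h import *
im,K,C=load("top")
b=np.array([[143,48],[348,187],[262,312],[50,180]])/8+[158,155]-.5+.06
ob=[[.028,.045,.003],[.028,-.045,.003],[-.028,-.045,.003],[-.028,.045,.003]]
q,e=fit(K,C,ob,b,[.61,.24,-.6],0); print("board",q.round(4),np.degrees(q[2]),e)
j=(np.array([[657,120],[433,193],[545,537],[782,462]])-[400,0])/5.405+[230,128]-.4
oj=[[.135,-.065,.012],[.135,.065,.012],[-.055,.065,.012],[-.055,-.065,.012]]
q2,e=fit(K,C,oj,j,[.54,-.02,.3],0); print("jig",q2.round(4),np.degrees(q2[2]),e)
q3=q[2]; print("sink",q[:2]+[-.01*np.cos(q3),-.01*np.sin(q3)])
d=optics.get_image("wrist"); print(np.array(d["tool_from_camera"]).round(3).tolist(),np.array(d["K"]).round(1).tolist())
E
```

```text
board [ 0.6131  0.2412 -0.5568] -31.901394202328248 0.4522683004072121
jig [ 0.5487 -0.0116  0.3465] 19.852344196880725 1.2601402528696894
sink [0.60462372 0.24645409]
[[0.0, -0.957, -0.291, 0.074], [1.0, 0.0, -0.0, -0.001], [0.001, -0.291, 0.957, -0.135], [0.0, 0.0, 0.0, 1.0]] [[299.7, 0.0, 279.1], [0.0, 299.7, 211.3], [0.0, 0.0, 1.0]]
```

Request:
servo_tool([
  {"tx": 0.77,"ty": -0.75,"tz": -0.16,"rz": -0.66},
  {"tx": 0.77,"ty": -0.75,"tz": -0.16,"rz": -0.66},
  {"tx": 0.77,"ty": -0.75,"tz": -0.16,"rz": -0.66},
  {"tx": 0.77,"ty": -0.75,"tz": -0.16,"rz": -0.66},
  {"tx": 0.77,"ty": -0.75,"tz": -0.16,"rz": -0.66},
  {"tx": 0.77,"ty": -0.75,"tz": -0.16,"rz": -0.66},
  {"tx": 0.77,"ty": -0.75,"tz": -0.16,"rz": -0.66},
  {"tx": 0.77,"ty": -0.75,"tz": -0.16,"rz": -0.66},
], claw=-1)

```text
$.motion[0]: bad value
```

Request:
servo_tool([
  {"tx": 0.77,"ty": -0.75,"tz": -0.16,"rz": -0.66},
  {"tx": 0.77,"ty": -0.75,"tz": -0.16,"rz": -0.66},
  {"tx": 0.77,"ty": -0.75,"tz": -0.16,"rz": -0.66},
  {"tx": 0.77,"ty": -0.75,"tz": -0.16,"rz": -0.66},
  {"tx": 0.77,"ty": -0.75,"tz": -0.16,"rz": -0.66},
  {"tx": 0.77,"ty": -0.75,"tz": -0.16,"rz": -0.66},
  {"tx": 0.6,"ty": -0.6,"tz": -0.16,"rz": -0.66},
  {"tx": 0,"ty": 0,"tz": 0,"rz": 0},
])

```text
$.motion[0]: bad value
```

Run:
```python
from h import *
im,K,C=grab("wrist","w1"); s=sensors.observe(); print(s["tool_pos"],s["tool_rot"],s["force"],s["time"])
cv2.imwrite("pics/w1b.png",cv2.resize(im,(800,600),interpolation=cv2.INTER_CUBIC))
```

```text
[0.23720165 0.60479555 0.23868957] [ 1.85760753e-01  9.82594843e-01 -5.60382801e-04 -5.55899683e-05] [ 0.47055518  1.01266105 -0.82626425] 0.2
```

View pics/w1b.png

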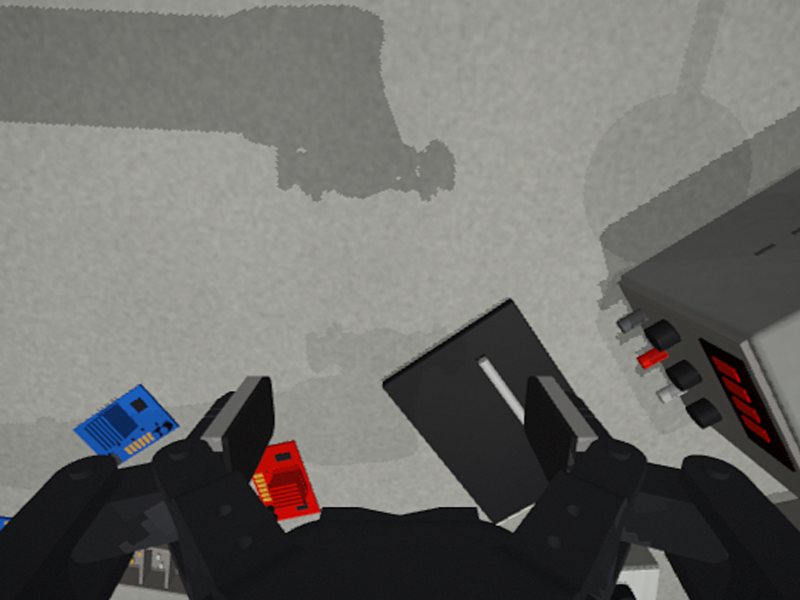

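The move was refused because rows need all six numbers. This picture still shows the starting place, with look-alikes at (130,420) and (285,480).

Request:
servo_tool([
  {"tx": 0.77,"ty": -0.75,"tz": -0.16,"rx": 0,"ry": 0,"rz": -0.66},
  {"tx": 0.77,"ty": -0.75,"tz": -0.16,"rx": 0,"ry": 0,"rz": -0.66},
  {"tx": 0.77,"ty": -0.75,"tz": -0.16,"rx": 0,"ry": 0,"rz": -0.66},
  {"tx": 0.77,"ty": -0.75,"tz": -0.16,"rx": 0,"ry": 0,"rz": -0.66},
  {"tx": 0.77,"ty": -0.75,"tz": -0.16,"rx": 0,"ry": 0,"rz": -0.66},
  {"tx": 0.77,"ty": -0.75,"tz": -0.16,"rx": 0,"ry": 0,"rz": -0.66},
  {"tx": 0.77,"ty": -0.75,"tz": -0.16,"rx": 0,"ry": 0,"rz": -0.66},
  {"tx": 0.77,"ty": -0.75,"tz": -0.16,"rx": 0,"ry": 0,"rz": -0.66},
], claw=-1)

```text
time: 0.87
tool_pos: [0.423, 0.4238, 0.2006]
tool_rot: [0.231, 0.973, -0.0, -0.0]
force: [-0.2, -0.3, -0.8]
finger_gap: 0.0856
```

Request:
servo_tool([
  {"tx": 0.87,"ty": -0.84,"tz": -0.1,"rx": 0,"ry": 0,"rz": -0.75},
  {"tx": 0.87,"ty": -0.84,"tz": -0.1,"rx": 0,"ry": 0,"rz": -0.75},
  {"tx": 0.87,"ty": -0.84,"tz": -0.1,"rx": 0,"ry": 0,"rz": -0.75},
  {"tx": 0.87,"ty": -0.84,"tz": -0.1,"rx": 0,"ry": 0,"rz": -0.75},
  {"tx": 0.87,"ty": -0.84,"tz": -0.1,"rx": 0,"ry": 0,"rz": -0.75},
  {"tx": 0.87,"ty": -0.84,"tz": -0.1,"rx": 0,"ry": 0,"rz": -0.75},
  {"tx": 0.87,"ty": -0.84,"tz": -0.1,"rx": 0,"ry": 0,"rz": -0.75},
  {"tx": 0,"ty": 0,"tz": 0,"rx": 0,"ry": 0,"rz": 0},
])

```text
time: 1.53
tool_pos: [0.6103, 0.2389, 0.1794]
tool_rot: [0.281, 0.96, -0.003, 0.003]
force: [0.9, -1.4, -0.2]
finger_gap: 0.0852
```

Run:
```python
from h import *
im,K,C=grab("wrist","w2"); s=sensors.observe(); print(s["tool_pos"],s["tool_rot"],s["time"])
q=[.6131,.2412,-.5568]
o=np.array([[.028,.045,.003],[.028,-.045,.003],[-.028,-.045,.003],[-.028,.045,.003],[-.01,0,.025]]);c,s_=np.cos(q[2]),np.sin(q[2])
print(px(K,C,np.c_[q[0]+c*o[:,0]-s_*o[:,1],q[1]+s_*o[:,0]+c*o[:,1],o[:,2]]).round(1).tolist())
cv2.imwrite("pics/w2b.png",cv2.resize(im[100:400,80:480],(800,600),interpolation=cv2.INTER_CUBIC))
```

```text
[0.60772486 0.24276001 0.17939716] [ 0.27929795  0.96020264 -0.00156802  0.00104213] 1.5833
[[325.1, 217.5], [242.7, 218.4], [240.0, 167.2], [326.8, 166.2], [283.8, 188.5]]
```

View pics/w2b.png

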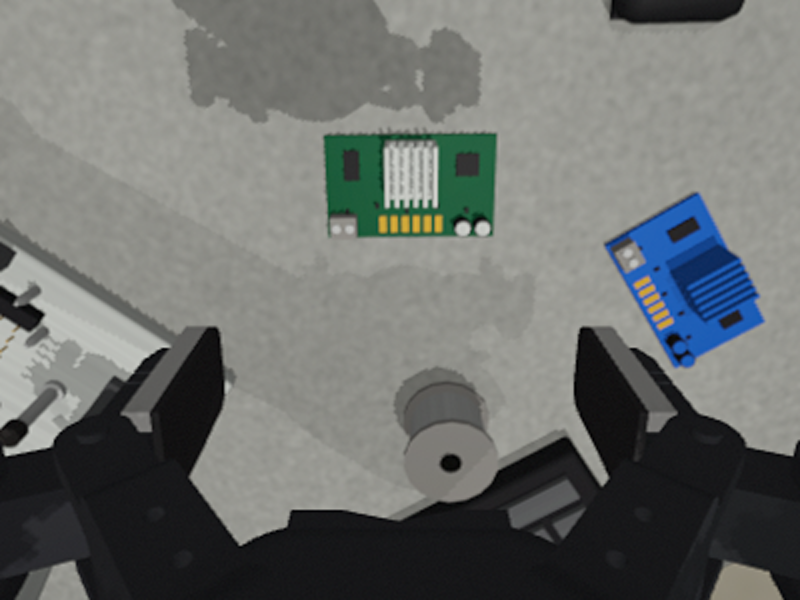

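The board is clear. In full-image pixels its corners are at (242,167.5), (328.5,166.5), (327,218) and (244.5,219), with pads on the far side. The spool is at about (302,325), beyond the board.

Run:
```python
from h import *
im,K,C=load("w2")
ob=[[.028,.045,.003],[.028,-.045,.003],[-.028,-.045,.003],[-.028,.045,.003]]
q,e=fit(K,C,ob,[[327,218],[244.5,219],[242,167.2],[328.5,166.3]],[.61,.24,-.56],0); print("board",q.round(4),np.degrees(q[2]),e)
hsv=cv2.cvtColor(im,cv2.COLOR_BGR2HSV); m=cv2.inRange(hsv,(60,90,30),(90,255,200))[100:260,200:380]
m=cv2.morphologyEx(m,cv2.MORPH_CLOSE,np.ones((25,25))); c=max(cv2.findContours(m,0,1)[0],key=cv2.contourArea)
r=cv2.approxPolyDP(c,6,True).reshape(-1,2)+[200,100]; print(r.tolist())
c_,s_=np.cos(q[2]),np.sin(q[2]); print("sink",q[0]-.01*c_,q[1]-.01*s_)
# sink top centre
print("sinktop", w(K,C,80+411/2,100+141/2+0,.025), w(K,C,80+411/2,100+207/2,.025))
im,K,C=load("top"); print("spool",w(K,C,205,129,.04))
s=sensors.observe(); print(s["tool_pos"],s["tool_rot"])
```

```text
board [ 0.6144  0.2427 -0.556 ] -31.859119544937684 0.3754194226158347
[[242, 168], [244, 208], [258, 208], [259, 217], [325, 217], [327, 167]]
sink 0.6059305160552981 0.2479719565317582
sinktop [0.59051445 0.25740978 0.025     ] [0.61854992 0.23971263 0.025     ]
spool [0.74417034 0.17980047 0.04      ]
[0.60772486 0.24276001 0.17939716] [ 0.27929795  0.96020264 -0.00156802  0.00104213]
```

Request:
servo_tool([
  {"tx": 0,"ty": 0,"tz": -0.8,"rx": 0,"ry": 0,"rz": 0.3},
  {"tx": 0,"ty": 0,"tz": -0.8,"rx": 0,"ry": 0,"rz": 0.3},
  {"tx": 0,"ty": 0,"tz": -0.8,"rx": 0,"ry": 0,"rz": 0},
  {"tx": 0,"ty": 0,"tz": -0.8,"rx": 0,"ry": 0,"rz": 0},
  {"tx": 0,"ty": 0,"tz": -0.8,"rx": 0,"ry": 0,"rz": 0},
  {"tx": 0,"ty": 0,"tz": -0.5,"rx": 0,"ry": 0,"rz": 0},
  {"tx": 0,"ty": 0,"tz": -0.4,"rx": 0,"ry": 0,"rz": 0},
  {"tx": 0,"ty": 0,"tz": 0,"rx": 0,"ry": 0,"rz": 0},
], claw=-0.3)

```text
time: 2.25
tool_pos: [0.6022, 0.2492, 0.0301]
tool_rot: [0.269, 0.963, -0.001, -0.002]
force: [-0.3, 1.0, 0.5]
finger_gap: 0.0553
```

Request:
servo_tool([
  {"tx": 0,"ty": 0,"tz": 0,"rx": 0,"ry": 0,"rz": 0},
  {"tx": 0,"ty": 0,"tz": 0,"rx": 0,"ry": 0,"rz": 0},
  {"tx": 0,"ty": 0,"tz": 0,"rx": 0,"ry": 0,"rz": 0},
  {"tx": 0,"ty": 0,"tz": 0,"rx": 0,"ry": 0,"rz": 0},
  {"tx": 0,"ty": 0,"tz": 0,"rx": 0,"ry": 0,"rz": 0},
  {"tx": 0,"ty": 0,"tz": 0,"rx": 0,"ry": 0,"rz": 0},
  {"tx": 0,"ty": 0,"tz": 0,"rx": 0,"ry": 0,"rz": 0},
  {"tx": 0,"ty": 0,"tz": 0,"rx": 0,"ry": 0,"rz": 0},
])

```text
time: 2.92
tool_pos: [0.6049, 0.2488, 0.0331]
tool_rot: [0.27, 0.963, 0.0, 0.0]
force: [1.0, -0.7, -0.2]
finger_gap: 0.0554
```

Request:
servo_tool([
  {"tx": 0.02,"ty": -0.01,"tz": -0.17,"rx": 0,"ry": 0,"rz": -0.3},
  {"tx": 0,"ty": 0,"tz": -0.17,"rx": 0,"ry": 0,"rz": -0.2},
  {"tx": 0,"ty": 0,"tz": -0.17,"rx": 0,"ry": 0,"rz": 0},
  {"tx": 0,"ty": 0,"tz": -0.16,"rx": 0,"ry": 0,"rz": 0},
  {"tx": 0,"ty": 0,"tz": 0,"rx": 0,"ry": 0,"rz": 0},
  {"tx": 0,"ty": 0,"tz": 0,"rx": 0,"ry": 0,"rz": 0},
  {"tx": 0,"ty": 0,"tz": 0,"rx": 0,"ry": 0,"rz": 0},
  {"tx": 0,"ty": 0,"tz": 0,"rx": 0,"ry": 0,"rz": 0},
])

```text
time: 3.58
tool_pos: [0.6057, 0.2485, 0.0131]
tool_rot: [0.274, 0.962, 0.0, 0.0]
force: [0.7, 0.3, 1.1]
finger_gap: 0.0558
```

Request:
servo_tool([
  {"tx": 0,"ty": 0,"tz": 0,"rx": 0,"ry": 0,"rz": 0},
  {"tx": 0,"ty": 0,"tz": 0,"rx": 0,"ry": 0,"rz": 0},
  {"tx": 0,"ty": 0,"tz": 0,"rx": 0,"ry": 0,"rz": 0},
  {"tx": 0,"ty": 0,"tz": 0,"rx": 0,"ry": 0,"rz": 0},
  {"tx": 0,"ty": 0,"tz": 0,"rx": 0,"ry": 0,"rz": 0},
  {"tx": 0,"ty": 0,"tz": 0,"rx": 0,"ry": 0,"rz": 0},
  {"tx": 0,"ty": 0,"tz": 0,"rx": 0,"ry": 0,"rz": 0},
  {"tx": 0,"ty": 0,"tz": 0,"rx": 0,"ry": 0,"rz": 0},
], claw=1)

```text
time: 4.25
tool_pos: [0.6059, 0.2486, 0.0133]
tool_rot: [0.274, 0.962, 0.0, 0.0]
force: [-0.6, -0.2, 5.1]
finger_gap: 0.0247
```

Request:
servo_tool([
  {"tx": 0,"ty": 0,"tz": 0.3,"rx": 0,"ry": 0,"rz": 0},
  {"tx": 0,"ty": 0,"tz": 0.7,"rx": 0,"ry": 0,"rz": 0},
  {"tx": 0,"ty": 0,"tz": 0.8,"rx": 0,"ry": 0,"rz": 0},
  {"tx": 0,"ty": 0,"tz": 0.8,"rx": 0,"ry": 0,"rz": 0},
  {"tx": 0,"ty": -0.2,"tz": 0.8,"rx": 0,"ry": 0,"rz": 2},
  {"tx": -0.1,"ty": -0.6,"tz": 0,"rx": 0,"ry": 0,"rz": 4},
  {"tx": -0.2,"ty": -0.8,"tz": 0,"rx": 0,"ry": 0,"rz": 6},
  {"tx": -0.3,"ty": -0.9,"tz": 0,"rx": 0,"ry": 0,"rz": 6},
])

```text
time: 4.92
tool_pos: [0.5873, 0.1741, 0.1152]
tool_rot: [0.117, 0.993, 0.0, 0.0]
force: [-0.4, -1.0, -0.7]
finger_gap: 0.0251
```

Request:
servo_tool([
  {"tx": -0.3,"ty": -0.9,"tz": 0,"rx": 0,"ry": 0,"rz": 6},
  {"tx": -0.3,"ty": -0.9,"tz": 0,"rx": 0,"ry": 0,"rz": 6},
  {"tx": -0.3,"ty": -0.9,"tz": 0,"rx": 0,"ry": 0,"rz": 6},
  {"tx": -0.3,"ty": -0.9,"tz": 0,"rx": 0,"ry": 0,"rz": 6},
  {"tx": -0.2,"ty": -0.8,"tz": 0,"rx": 0,"ry": 0,"rz": 6},
  {"tx": -0.1,"ty": -0.5,"tz": 0,"rx": 0,"ry": 0,"rz": 3.5},
  {"tx": 0,"ty": -0.2,"tz": 0,"rx": 0,"ry": 0,"rz": 0},
  {"tx": 0,"ty": 0,"tz": 0,"rx": 0,"ry": 0,"rz": 0},
])

```text
time: 5.58
tool_pos: [0.542, 0.0185, 0.1147]
tool_rot: [-0.168, 0.986, -0.0, -0.0]
force: [0.3, -1.3, 0.3]
finger_gap: 0.0246
```

Request:
servo_tool([
  {"tx": 0,"ty": 0,"tz": 0,"rx": 0,"ry": 0,"rz": 0},
  {"tx": 0,"ty": 0,"tz": 0,"rx": 0,"ry": 0,"rz": 0},
  {"tx": 0,"ty": 0,"tz": 0,"rx": 0,"ry": 0,"rz": 0},
  {"tx": 0,"ty": 0,"tz": 0,"rx": 0,"ry": 0,"rz": 0},
  {"tx": 0,"ty": 0,"tz": 0,"rx": 0,"ry": 0,"rz": 0},
  {"tx": 0,"ty": 0,"tz": 0,"rx": 0,"ry": 0,"rz": 0},
  {"tx": 0,"ty": 0,"tz": 0,"rx": 0,"ry": 0,"rz": 0},
  {"tx": 0,"ty": 0,"tz": 0,"rx": 0,"ry": 0,"rz": 0},
])

```text
time: 6.25
tool_pos: [0.5425, 0.0206, 0.1148]
tool_rot: [-0.171, 0.985, 0.0, -0.0]
force: [0.7, 0.7, -0.9]
finger_gap: 0.0247
```

Run:
```python
from h import *
im,K,C=grab("wrist","w3"); s=sensors.observe(); print(s["tool_pos"],s["tool_rot"],s["force"],s["time"],s["finger_gap"])
cv2.imwrite("pics/w3b.png",cv2.resize(im[120:420,80:480],(800,600),interpolation=cv2.INTER_CUBIC))
grab("top","top2");grab("scene","scene2")
```

```text
[0.54240638 0.02050498 0.11481273] [-1.70710329e-01  9.85321257e-01  5.53857434e-05 -4.17938083e-05] [ 0.01466261 -0.14499984 -1.32018081] 6.3 0.024477432611988363
```

View pics/w3b.png

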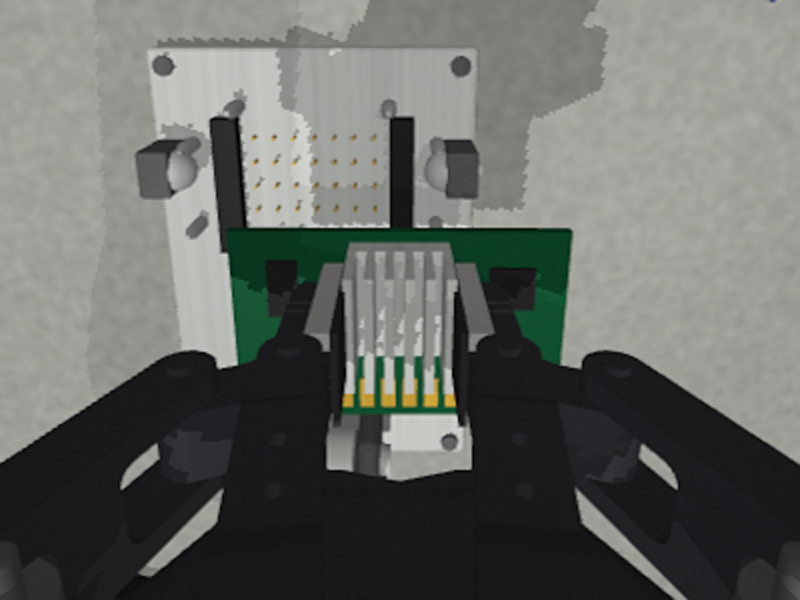

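The board hangs level in the grip. Its base-side edge runs from (194,234.5) to (366,235) in full pixels. The plate's near corners are at (154,144) and (318.5,143.5), and the plunger noses are at about (171.5,205) and (298.5,205). I'll measure both precisely.

Run:
```python
from h import *
im,K,C=load("w3"); g=cv2.GaussianBlur(im,(3,3),0).astype(float)
def hedge(c0,c1,r0,r1,ch):
    P=[]
    for c in range(c0,c1,3):
        d=np.abs(np.diff(g[r0:r1,c,ch])); k=d.argmax()
        if d[k]>8: P.append((c,r0+k+.5))
    P=np.array(P); k=np.polyfit(P[:,0],P[:,1],1)
    for _ in range(3):
        r=P[:,1]-np.polyval(k,P[:,0]); m=abs(r)<1; k=np.polyfit(P[m,0],P[m,1],1)
    return k,m.mean()
a=hedge(175,300,136,150,0); b=hedge(200,360,228,242,2); print(a,b)
S=sensors.observe()
Rt=R.from_quat(S["tool_rot"]).as_matrix(); ty=Rt[:2,1]; yaw=np.arctan2(ty[1],ty[0])-np.pi/2
print("toolyaw",np.degrees(yaw))
def loc(p,o,y): d=p[:2]-o; c,s=np.cos(y),np.sin(y); return np.array([c*d[0]+s*d[1],-s*d[0]+c*d[1]])*1e3
tcp=S["tool_pos"][:2]
for n,k,z,us in(("plate",a[0],.012,(154,318.5)),("board",b[0],.1045,(194,366))):
    p=[w(K,C,u,np.polyval(k,u),z) for u in us]; d=p[1]-p[0]
    print(n,"len",np.linalg.norm(d),"yaw",np.degrees(np.arctan2(d[1],d[0]))-90,[loc(q,tcp,yaw).round(2) for q in p])
# housings/noses in tool frame
for n,u,v,z in(("noseL",171.5,205,.028),("noseR",298.5,205,.028)): print(n,loc(w(K,C,u,v,z),tcp,yaw).round(2))
# sink top edges
for u,v in((80+350/2,120+243/2),(80+450/2,120+243/2)): print("sink",loc(w(K,C,u,v,.1265),tcp,yaw).round(2))
# overlay using edge-derived jig pose from top fit
```

```text
(array([1.31601463e-16, 1.43500000e+02]), np.float64(0.9523809523809523)) (array([1.40945091e-16, 2.33500000e+02]), np.float64(0.9259259259259259))
toolyaw 19.64944893059252
plate len 0.12746253237775715 yaw 19.679188715428282 [array([-57.31, -97.17]), array([-57.37,  30.29])]
board len 0.08889814081480249 yaw 19.69482392534414 [array([-18.5 , -44.12]), array([-18.57,  44.78])]
noseL [-12.32 -82.76]
noseR [-12.39  14.69]
sink [-23.24 -10.76]
sink [-23.26  11.34]
```

Run:
```python
from h import *
im,K,C=load("w3"); k=3; x0,y0=130,125
o=cv2.resize(im[y0:y0+175,x0:x0+260],None,fx=k,fy=k,interpolation=cv2.INTER_NEAREST)
S=sensors.observe(); tcp=S["tool_pos"]; yaw=np.radians(19.68); c,s=np.cos(yaw),np.sin(yaw)
def W(org,p): p=np.atleast_2d(np.array(p,float))*1e-3; return np.c_[org[0]+c*p[:,0]-s*p[:,1],org[1]+s*p[:,0]+c*p[:,1],org[2]+p[:,2]]
def dr(org,p,col,cl=True):
    q=((px(K,C,W(org,p))-[x0,y0]+.5)*k*8).astype(np.int32); cv2.polylines(o,[q],cl,col,1,cv2.LINE_AA,3)
J=W([tcp[0],tcp[1],0],[[-2.35,-33.7,0]])[0]; print("jig",J)
for z,col in((12,(0,0,255)),(0,(255,0,0))): dr(J,[[-55,-65,z],[-55,65,z],[0,65,z],[0,-65,z]],col)
t=np.linspace(0,2*np.pi,24)
for sg in(1,-1):
    dr(J,[[-10+8*np.cos(a),sg*51.5,28+8*np.sin(a)] for a in t],(0,255,255)); dr(J,[[-10+8*np.cos(a),sg*51.5+8*np.sin(a),28] for a in t],(255,0,255))
    dr(J,[[-14,sg*51,36],[-6,sg*51,36],[-6,sg*64,36],[-14,sg*64,36]],(0,255,0))
B=W([tcp[0],tcp[1],tcp[2]-.0133],[[10.3,0,0]])[0]
for z,col in((3,(0,0,255)),(0,(255,0,0))): dr(B,[[-28,-45,z],[-28,45,z]],col,False)
for z,col in((3,(0,255,255)),(25,(0,255,0))): dr(B,[[-25,-13,z],[-25,13,z]],col,False)
cv2.imwrite("pics/o1.png",o)
```

```text
jig [ 0.55154422 -0.01212207  0.        ]
```

View pics/o1.png

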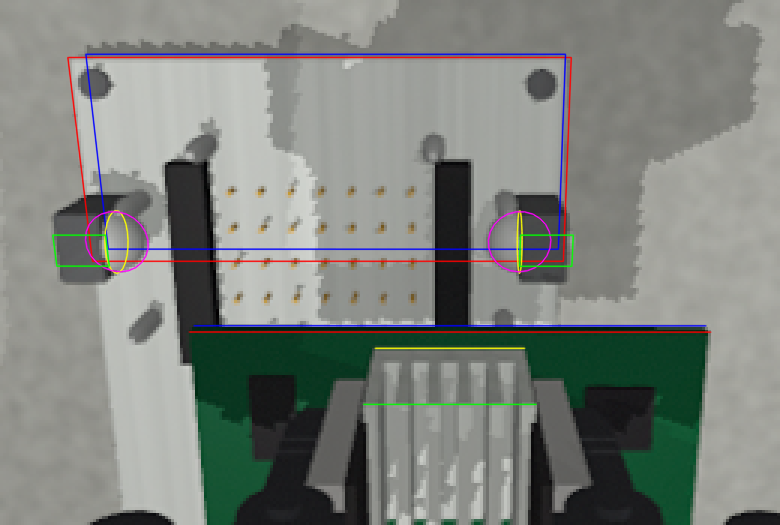

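The overlay matches well. The board edge is within 1/3 px, and the noses and plate edge within about 1 px. The board needs to shift by (-0.5, -36) mm. I'll go above the nest, stop short of the dowels, and look again.

Request:
servo_tool([
  {"tx": -0.02,"ty": -0.3,"tz": 0,"rx": 0,"ry": 0,"rz": 0},
  {"tx": 0,"ty": -0.6,"tz": 0,"rx": 0,"ry": 0,"rz": 0},
  {"tx": 0,"ty": -0.3,"tz": -0.3,"rx": 0,"ry": 0,"rz": 0},
  {"tx": 0,"ty": 0,"tz": -0.5,"rx": 0,"ry": 0,"rz": 0},
  {"tx": 0,"ty": 0,"tz": -0.5,"rx": 0,"ry": 0,"rz": 0},
  {"tx": 0,"ty": 0,"tz": -0.5,"rx": 0,"ry": 0,"rz": 0},
  {"tx": 0,"ty": 0,"tz": 0,"rx": 0,"ry": 0,"rz": 0},
  {"tx": 0,"ty": 0,"tz": 0,"rx": 0,"ry": 0,"rz": 0},
])

```text
time: 7.07
tool_pos: [0.5408, -0.0162, 0.0598]
tool_rot: [-0.17, 0.985, 0.0, -0.001]
force: [0.0, 0.2, -1.6]
finger_gap: 0.0246
```

Request:
servo_tool([
  {"tx": 0,"ty": 0,"tz": 0,"rx": 0,"ry": 0,"rz": 0},
  {"tx": 0,"ty": 0,"tz": 0,"rx": 0,"ry": 0,"rz": 0},
  {"tx": 0,"ty": 0,"tz": 0,"rx": 0,"ry": 0,"rz": 0},
  {"tx": 0,"ty": 0,"tz": 0,"rx": 0,"ry": 0,"rz": 0},
  {"tx": 0,"ty": 0,"tz": 0,"rx": 0,"ry": 0,"rz": 0},
  {"tx": 0,"ty": 0,"tz": 0,"rx": 0,"ry": 0,"rz": 0},
  {"tx": 0,"ty": 0,"tz": 0,"rx": 0,"ry": 0,"rz": 0},
  {"tx": 0,"ty": 0,"tz": 0,"rx": 0,"ry": 0,"rz": 0},
])

```text
time: 7.73
tool_pos: [0.5419, -0.0155, 0.0609]
tool_rot: [-0.171, 0.985, 0.0, 0.0]
force: [-0.5, 0.8, -1.4]
finger_gap: 0.0251
```

Run:
```python
from h import *
S=sensors.observe(); tcp=S["tool_pos"]; print(tcp,S["tool_rot"],S["force"],S["finger_gap"],S["time"])
im,K,C=grab("wrist","w4"); k=3; x0,y0=145,95
o=cv2.resize(im[y0:y0+195,x0:x0+265],None,fx=k,fy=k,interpolation=cv2.INTER_NEAREST)
yaw=np.radians(19.68); c,s=np.cos(yaw),np.sin(yaw)
def W(org,p): p=np.atleast_2d(np.array(p,float))*1e-3; return np.c_[org[0]+c*p[:,0]-s*p[:,1],org[1]+s*p[:,0]+c*p[:,1],org[2]+p[:,2]]
def dr(org,p,col,cl=True):
    q=((px(K,C,W(org,p))-[x0,y0]+.5)*k*8).astype(np.int32); cv2.polylines(o,[q],cl,col,1,cv2.LINE_AA,3)
J=[.5515,-.0121,0]
dr(J,[[0,-65,12],[-55,-65,12],[-55,65,12],[0,65,12]],(0,0,255),False)
t=np.linspace(0,2*np.pi,24)
for sg in(1,-1):
    dr(J,[[-10+8*np.cos(a),sg*51.5+8*np.sin(a),28] for a in t],(255,0,255))
    dr(J,[[-20,sg*51,36],[0,sg*51,36],[0,sg*64,36],[-20,sg*64,36]],(0,255,0),False)
B=W([tcp[0],tcp[1],tcp[2]-.0133],[[10.3,0,0]])[0]
for z,col in((3,(0,0,255)),(0,(255,0,0))): dr(B,[[0,-45,z],[-28,-45,z],[-28,45,z],[0,45,z]],col,False)
cv2.imwrite("pics/o2.png",o)
grab("scene","scene3")
```

```text
[ 0.54185108 -0.01548532  0.06091458] [-1.70722814e-01  9.85319092e-01  7.52408871e-05  4.78246400e-05] [-0.50672855  0.76572086 -1.43111207] 0.025103183714537916 7.7333
```

View pics/o2.png

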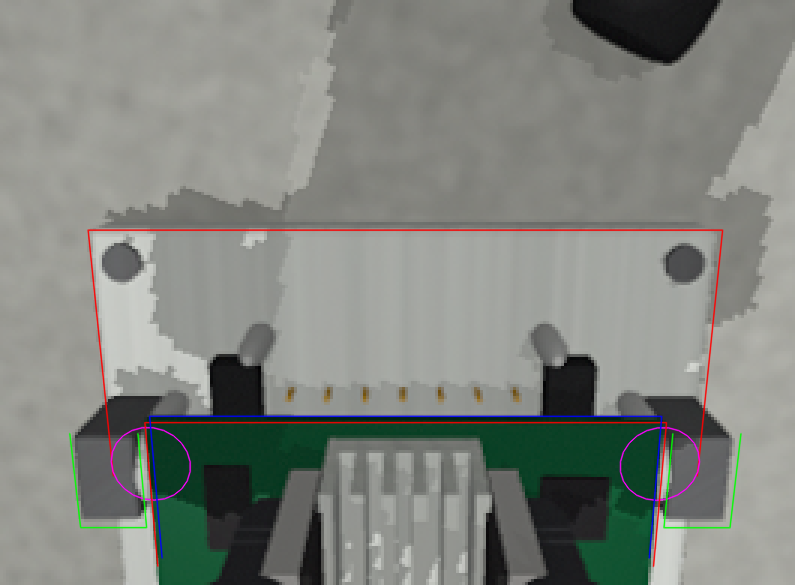

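Everything is in line to within about 0.5 mm across: the housings are centred on 403.5 and the board on 405, zoomed. As a numeric check along x, I'll use the dowel tips at zoomed (247,358) and (562,358).

Run:
```python
from h import *
im,K,C=load("w4"); yaw=np.radians(19.68); c,s=np.cos(yaw),np.sin(yaw); J=[.5515,-.0121]
for u,v in((247,358),(562,358),(178,402),(632,402)):
  for z in(.030,.027):
    d=w(K,C,u/3+145-.5,v/3+95-.5,z)[:2]-J; print(u,v,z,((c*d[0]+s*d[1])*1e3).round(2),((-s*d[0]+c*d[1])*1e3).round(2))
o=cv2.resize(im[195:245,185:370],None,fx=4,fy=4,interpolation=cv2.INTER_CUBIC); cv2.imwrite("pics/o3.png",o)
```

```text
247 358 0.03 -33.08 -30.44
247 358 0.027 -32.14 -30.99
562 358 0.03 -33.09 30.3
562 358 0.027 -32.15 30.85
178 402 0.03 -24.05 -44.41
178 402 0.027 -22.95 -45.21
632 402 0.03 -24.07 44.45
632 402 0.027 -22.97 45.26
```

Request:
servo_tool([
  {"tx": -0.01,"ty": 0,"tz": -0.1,"rx": 0,"ry": 0,"rz": 0},
  {"tx": 0,"ty": 0,"tz": -0.1,"rx": 0,"ry": 0,"rz": 0},
  {"tx": 0,"ty": 0,"tz": -0.1,"rx": 0,"ry": 0,"rz": 0},
  {"tx": 0,"ty": 0,"tz": -0.1,"rx": 0,"ry": 0,"rz": 0},
  {"tx": 0,"ty": 0,"tz": -0.1,"rx": 0,"ry": 0,"rz": 0},
  {"tx": 0,"ty": 0,"tz": -0.1,"rx": 0,"ry": 0,"rz": 0},
  {"tx": 0,"ty": 0,"tz": 0,"rx": 0,"ry": 0,"rz": 0},
  {"tx": 0,"ty": 0,"tz": 0,"rx": 0,"ry": 0,"rz": 0},
])

```text
time: 8.5
tool_pos: [0.5418, -0.0154, 0.0426]
tool_rot: [-0.171, 0.985, 0.0, 0.0]
force: [1.2, 0.4, -2.7]
finger_gap: 0.0246
```

Request:
servo_tool([
  {"tx": 0,"ty": 0,"tz": -0.05,"rx": 0,"ry": 0,"rz": 0},
  {"tx": 0,"ty": 0,"tz": -0.05,"rx": 0,"ry": 0,"rz": 0},
  {"tx": 0,"ty": 0,"tz": -0.05,"rx": 0,"ry": 0,"rz": 0},
  {"tx": 0,"ty": 0,"tz": -0.05,"rx": 0,"ry": 0,"rz": 0},
  {"tx": 0,"ty": 0,"tz": 0,"rx": 0,"ry": 0,"rz": 0},
  {"tx": 0,"ty": 0,"tz": 0,"rx": 0,"ry": 0,"rz": 0},
  {"tx": 0,"ty": 0,"tz": 0,"rx": 0,"ry": 0,"rz": 0},
  {"tx": 0,"ty": 0,"tz": 0,"rx": 0,"ry": 0,"rz": 0},
])

```text
time: 9.17
tool_pos: [0.5416, -0.0153, 0.0364]
tool_rot: [-0.171, 0.985, 0.0, 0.0]
force: [3.3, 0.9, -6.0]
finger_gap: 0.0242
```

Request:
servo_tool([
  {"tx": 0,"ty": 0,"tz": -0.04,"rx": 0,"ry": 0,"rz": 0},
  {"tx": 0,"ty": 0,"tz": -0.04,"rx": 0,"ry": 0,"rz": 0},
  {"tx": 0,"ty": 0,"tz": -0.03,"rx": 0,"ry": 0,"rz": 0},
  {"tx": 0,"ty": 0,"tz": 0,"rx": 0,"ry": 0,"rz": 0},
  {"tx": 0,"ty": 0,"tz": 0,"rx": 0,"ry": 0,"rz": 0},
  {"tx": 0,"ty": 0,"tz": 0,"rx": 0,"ry": 0,"rz": 0},
  {"tx": 0,"ty": 0,"tz": 0,"rx": 0,"ry": 0,"rz": 0},
  {"tx": 0,"ty": 0,"tz": 0,"rx": 0,"ry": 0,"rz": 0},
])

```text
time: 9.83
tool_pos: [0.5413, -0.0156, 0.0335]
tool_rot: [-0.171, 0.985, 0.0, -0.0]
force: [0.2, 0.0, -1.4]
finger_gap: 0.025
```

Request:
servo_tool([
  {"tx": 0,"ty": 0,"tz": -0.03,"rx": 0,"ry": 0,"rz": 0},
  {"tx": 0,"ty": 0,"tz": -0.03,"rx": 0,"ry": 0,"rz": 0},
  {"tx": 0,"ty": 0,"tz": 0,"rx": 0,"ry": 0,"rz": 0},
  {"tx": 0,"ty": 0,"tz": 0,"rx": 0,"ry": 0,"rz": 0},
  {"tx": 0,"ty": 0,"tz": 0,"rx": 0,"ry": 0,"rz": 0},
  {"tx": 0,"ty": 0,"tz": 0,"rx": 0,"ry": 0,"rz": 0},
  {"tx": 0,"ty": 0,"tz": 0,"rx": 0,"ry": 0,"rz": 0},
  {"tx": 0,"ty": 0,"tz": 0,"rx": 0,"ry": 0,"rz": 0},
])

```text
time: 10.5
tool_pos: [0.5414, -0.0155, 0.0333]
tool_rot: [-0.171, 0.985, 0.0, -0.0]
force: [-5.7, 0.1, 11.8]
finger_gap: 0.0246
```

The board is seated: it stops at the expected height, TCP 0.0333, with 12 N. I'll relax, open a little and rise.

Request:
servo_tool([
  {"tx": 0,"ty": 0,"tz": 0.04,"rx": 0,"ry": 0,"rz": 0},
  {"tx": 0,"ty": 0,"tz": 0,"rx": 0,"ry": 0,"rz": 0},
  {"tx": 0,"ty": 0,"tz": 0,"rx": 0,"ry": 0,"rz": 0},
  {"tx": 0,"ty": 0,"tz": 0,"rx": 0,"ry": 0,"rz": 0},
  {"tx": 0,"ty": 0,"tz": 0,"rx": 0,"ry": 0,"rz": 0},
  {"tx": 0,"ty": 0,"tz": 0,"rx": 0,"ry": 0,"rz": 0},
  {"tx": 0,"ty": 0,"tz": 0,"rx": 0,"ry": 0,"rz": 0},
  {"tx": 0,"ty": 0,"tz": 0,"rx": 0,"ry": 0,"rz": 0},
], claw=0.06)

```text
time: 11.17
tool_pos: [0.5415, -0.0155, 0.0328]
tool_rot: [-0.171, 0.985, 0.0, -0.0]
force: [-0.5, -0.0, 0.5]
finger_gap: 0.04
```

Request:
servo_tool([
  {"tx": 0,"ty": 0,"tz": 0.2,"rx": 0,"ry": 0,"rz": 0},
  {"tx": 0,"ty": 0,"tz": 0.4,"rx": 0,"ry": 0,"rz": 0},
  {"tx": 0,"ty": 0,"tz": 0.8,"rx": 0,"ry": 0,"rz": 0},
  {"tx": -0.3,"ty": -0.1,"tz": 0.8,"rx": 0,"ry": 0,"rz": 0},
  {"tx": -0.3,"ty": -0.1,"tz": 0.8,"rx": 0,"ry": 0,"rz": 0},
  {"tx": -0.3,"ty": -0.1,"tz": 0.8,"rx": 0,"ry": 0,"rz": 0},
  {"tx": 0,"ty": 0,"tz": 0,"rx": 0,"ry": 0,"rz": 0},
  {"tx": 0,"ty": 0,"tz": 0,"rx": 0,"ry": 0,"rz": 0},
])

```text
time: 11.83
tool_pos: [0.5157, -0.0248, 0.1494]
tool_rot: [-0.17, 0.985, -0.0, 0.002]
force: [-0.3, -0.3, -0.3]
finger_gap: 0.04
```

Request:
servo_tool([
  {"tx": 0,"ty": 0,"tz": 0,"rx": 0,"ry": 0,"rz": 0},
  {"tx": 0,"ty": 0,"tz": 0,"rx": 0,"ry": 0,"rz": 0},
  {"tx": 0,"ty": 0,"tz": 0,"rx": 0,"ry": 0,"rz": 0},
  {"tx": 0,"ty": 0,"tz": 0,"rx": 0,"ry": 0,"rz": 0},
  {"tx": 0,"ty": 0,"tz": 0,"rx": 0,"ry": 0,"rz": 0},
  {"tx": 0,"ty": 0,"tz": 0,"rx": 0,"ry": 0,"rz": 0},
  {"tx": 0,"ty": 0,"tz": 0,"rx": 0,"ry": 0,"rz": 0},
  {"tx": 0,"ty": 0,"tz": 0,"rx": 0,"ry": 0,"rz": 0},
], claw=-1)

```text
time: 12.5
tool_pos: [0.5145, -0.0245, 0.1468]
tool_rot: [-0.171, 0.985, 0.0, -0.0]
force: [-0.2, 0.1, 0.9]
finger_gap: 0.0853
```

Run:
```python
from h import *
S=sensors.observe(); print(S["tool_pos"],S["tool_rot"],S["force"],S["finger_gap"],S["time"],S["qpos"])
im,K,C=grab("wrist","w5"); t=grab("top","top3")[0]; s=grab("scene","scene4")[0]
a=cv2.resize(im[90:390,80:480],(533,400),interpolation=cv2.INTER_CUBIC)
b=cv2.resize(t[120:233,225:310],(265,352),interpolation=cv2.INTER_CUBIC)
c=cv2.resize(s[200:290,235:335],(220,198),interpolation=cv2.INTER_CUBIC)
o=np.zeros((600,800,3),np.uint8); o[:400,:533]=a; o[:352,534:799]=b; o[400:598,:220]=c; cv2.imwrite("pics/m2.png",o)
```

```text
[ 0.51451355 -0.02453058  0.14678312] [-1.70699006e-01  9.85323206e-01  7.03658859e-05 -1.56087509e-04] [-0.2141458   0.07085384  0.90189058] 0.08534356232893534 12.5 [-0.14152677  0.25586417  0.12365016  1.96180866 -0.03916678  0.92648841
  1.91555466]
```

View pics/m2.png

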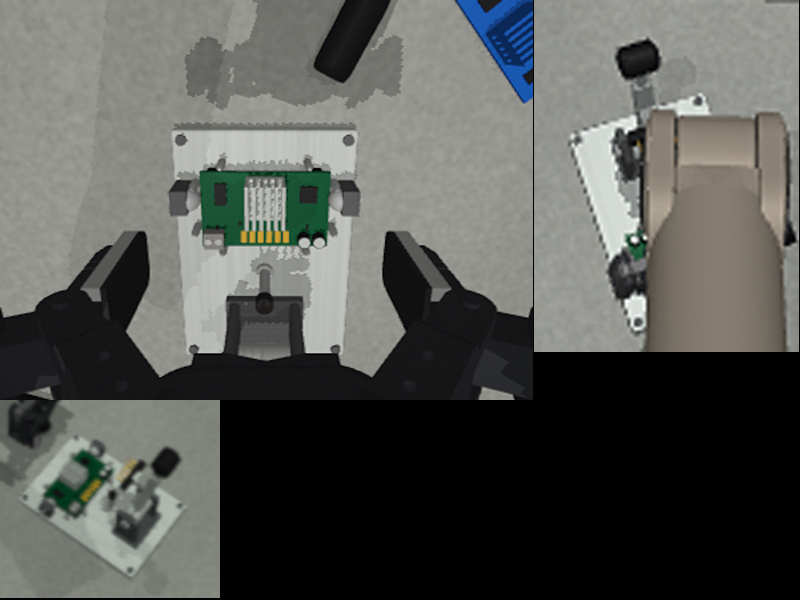

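The board sits in the nest with its pads on the hinge side, and the probe arm is still open. Next I'll check the seating numerically and go above the handle, predicted at about (0.667, 0.029, 0.220).

Request:
servo_tool([
  {"tx": 0,"ty": 0,"tz": 0.5,"rx": 0,"ry": 0,"rz": 0},
  {"tx": 0,"ty": 0,"tz": 0.9,"rx": 0,"ry": 0,"rz": 0},
  {"tx": 0,"ty": 0,"tz": 0.9,"rx": 0,"ry": 0,"rz": 0},
  {"tx": 0,"ty": 0,"tz": 0.9,"rx": 0,"ry": 0,"rz": 0},
  {"tx": 0,"ty": 0,"tz": 0.9,"rx": 0,"ry": 0,"rz": 0},
  {"tx": 0,"ty": 0,"tz": 0.9,"rx": 0,"ry": 0,"rz": 0},
  {"tx": 0.3,"ty": 0.1,"tz": 0,"rx": 0,"ry": 0,"rz": 0},
  {"tx": 0.6,"ty": 0.2,"tz": 0,"rx": 0,"ry": 0,"rz": 0},
])

```text
time: 13.32
tool_pos: [0.5418, -0.0165, 0.2995]
tool_rot: [-0.17, 0.985, -0.0, 0.002]
force: [-0.2, 0.4, -0.3]
finger_gap: 0.0854
```

Request:
servo_tool([
  {"tx": 0.8,"ty": 0.3,"tz": 0,"rx": 0,"ry": 0,"rz": 0},
  {"tx": 0.8,"ty": 0.3,"tz": 0,"rx": 0,"ry": 0,"rz": 0},
  {"tx": 0.8,"ty": 0.3,"tz": 0,"rx": 0,"ry": 0,"rz": 0},
  {"tx": 0.8,"ty": 0.3,"tz": 0,"rx": 0,"ry": 0,"rz": 0},
  {"tx": 0.5,"ty": 0.2,"tz": 0,"rx": 0,"ry": 0,"rz": 0},
  {"tx": 0.3,"ty": 0.09,"tz": 0,"rx": 0,"ry": 0,"rz": 0},
  {"tx": 0.19,"ty": 0,"tz": 0,"rx": 0,"ry": 0,"rz": 0},
  {"tx": 0,"ty": 0,"tz": 0,"rx": 0,"ry": 0,"rz": 0},
])

```text
time: 13.98
tool_pos: [0.6676, 0.0288, 0.2962]
tool_rot: [-0.171, 0.985, -0.0, -0.0]
force: [-0.4, -0.7, -0.1]
finger_gap: 0.0854
```

Request:
servo_tool([
  {"tx": 0,"ty": 0,"tz": 0,"rx": 0,"ry": 0,"rz": 0},
  {"tx": 0,"ty": 0,"tz": 0,"rx": 0,"ry": 0,"rz": 0},
  {"tx": 0,"ty": 0,"tz": 0,"rx": 0,"ry": 0,"rz": 0},
  {"tx": 0,"ty": 0,"tz": 0,"rx": 0,"ry": 0,"rz": 0},
  {"tx": 0,"ty": 0,"tz": 0,"rx": 0,"ry": 0,"rz": 0},
  {"tx": 0,"ty": 0,"tz": 0,"rx": 0,"ry": 0,"rz": 0},
  {"tx": 0,"ty": 0,"tz": 0,"rx": 0,"ry": 0,"rz": 0},
  {"tx": 0,"ty": 0,"tz": 0,"rx": 0,"ry": 0,"rz": 0},
])

```text
time: 14.65
tool_pos: [0.6672, 0.0292, 0.297]
tool_rot: [-0.171, 0.985, 0.0, 0.0]
force: [-0.1, 0.5, 0.1]
finger_gap: 0.0853
```

Run:
```python
from h import *
# seating check from w5 (board corners by pixel: view crop *0.75 + (80,90))
im,K,C=load("w5")
v=np.array([[201,171],[330,170],[331,246],[205,249]])*.75+[80,90]
ob=[[-.028,-.045,.003],[-.028,.045,.003],[.028,.045,.003],[.028,-.045,.003]]
q,e=fit(K,C,ob,v,[.55,-.01,.34],.02); print("board",q.round(4),np.degrees(q[2]),e,"vs jig .5515 -.0121 19.68")
S=sensors.observe(); tcp=S["tool_pos"]; print(tcp,S["tool_rot"],S["force"],S["time"])
im,K,C=grab("wrist","w6"); yaw=np.radians(19.68); c,s=np.cos(yaw),np.sin(yaw)
k=2;x0,y0=150,150
o=cv2.resize(im[y0:420,x0:430],None,fx=k,fy=k,interpolation=cv2.INTER_CUBIC)
def dr(p,col):
    p=np.array(p)*1e-3; W=np.c_[.5515+c*p[:,0]-s*p[:,1],-.0121+s*p[:,0]+c*p[:,1],p[:,2]]
    cv2.polylines(o,[((px(K,C,W)-[x0,y0]+.5)*k*8).astype(np.int32)],True,col,1,cv2.LINE_AA,3)
t=np.linspace(0,2*np.pi,40)
for y,col in((17,(0,255,255)),(-17,(255,0,255))): dr([[123+13*np.cos(a),y,220+13*np.sin(a)] for a in t],col)
cv2.imwrite("pics/o4.png",o)
```

```text
board [ 0.5512 -0.0109  0.3647] 20.8963957004416 1.8152639391134926 vs jig .5515 -.0121 19.68
[0.66718991 0.02916986 0.29699916] [-1.70711347e-01  9.85321080e-01  7.23350881e-05  2.98725958e-05] [-0.12611364  0.54479977  0.12668121] 14.65
```

View pics/o4.png

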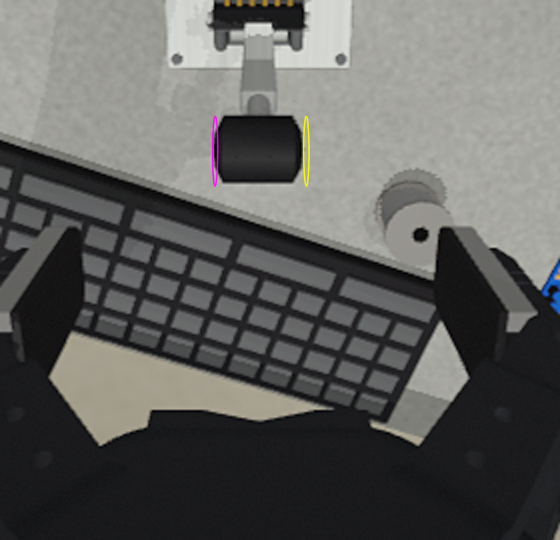

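The handle matches the prediction to about 1 px (actual centre (259,150), predicted (261,151)). I'll descend and pinch it by its ends.

Request:
servo_tool([
  {"tx": 0,"ty": -0.03,"tz": -0.4,"rx": 0,"ry": 0,"rz": 0},
  {"tx": 0,"ty": 0,"tz": -0.5,"rx": 0,"ry": 0,"rz": 0},
  {"tx": 0,"ty": 0,"tz": -0.5,"rx": 0,"ry": 0,"rz": 0},
  {"tx": 0,"ty": 0,"tz": -0.5,"rx": 0,"ry": 0,"rz": 0},
  {"tx": 0,"ty": 0,"tz": -0.5,"rx": 0,"ry": 0,"rz": 0},
  {"tx": 0,"ty": 0,"tz": -0.3,"rx": 0,"ry": 0,"rz": 0},
  {"tx": 0,"ty": 0,"tz": -0.2,"rx": 0,"ry": 0,"rz": 0},
  {"tx": 0,"ty": 0,"tz": 0,"rx": 0,"ry": 0,"rz": 0},
], claw=-0.6)

```text
time: 15.37
tool_pos: [0.6663, 0.0282, 0.2081]
tool_rot: [-0.171, 0.985, 0.0, -0.001]
force: [-0.5, 0.5, 1.0]
finger_gap: 0.0687
```

Request:
servo_tool([
  {"tx": 0,"ty": 0,"tz": 0,"rx": 0,"ry": 0,"rz": 0},
  {"tx": 0,"ty": 0,"tz": 0,"rx": 0,"ry": 0,"rz": 0},
  {"tx": 0,"ty": 0,"tz": 0,"rx": 0,"ry": 0,"rz": 0},
  {"tx": 0,"ty": 0,"tz": 0,"rx": 0,"ry": 0,"rz": 0},
  {"tx": 0,"ty": 0,"tz": 0,"rx": 0,"ry": 0,"rz": 0},
  {"tx": 0,"ty": 0,"tz": 0,"rx": 0,"ry": 0,"rz": 0},
  {"tx": 0,"ty": 0,"tz": 0,"rx": 0,"ry": 0,"rz": 0},
  {"tx": 0,"ty": 0,"tz": 0,"rx": 0,"ry": 0,"rz": 0},
], claw=1)

```text
time: 16.03
tool_pos: [0.6678, 0.029, 0.2115]
tool_rot: [-0.171, 0.985, 0.001, 0.001]
force: [-0.7, 0.6, 4.9]
finger_gap: 0.0316
```

Run:
```python
from h import *
S=sensors.observe(); print(S["tool_pos"],S["force"],S["wrist_torque"],S["finger_gap"],S["time"],S["qpos"])
# arc offsets in world, units of 30mm, from open to angle a (10 deg back lean at 0)
yaw=np.radians(19.68)
f=lambda a:(160*np.sin(np.radians(10)-a),160*np.cos(np.radians(10)-a))
n=26; A=np.linspace(0,1.745,n+1); P=np.array([f(a) for a in A]); D=np.diff(P,axis=0)/30
for i,(dx,dz) in enumerate(D): print(i,A[i+1].round(3),"tx %.2f ty %.2f tz %.2f"%(dx*np.cos(yaw),dx*np.sin(yaw),dz))
print((P[-1]-P[0]).round(1))
```

```text
[0.66777305 0.0289627  0.21145133] [-0.69704007  0.57753562  4.86189077] [0.48512725 0.42341267 0.01882334] 0.03163095969854315 16.0333 [-0.1822474   0.45178891  0.10577586  1.52444619 -0.05150034  1.1660169
  1.8472253 ]
0 0.067 tx -0.33 ty -0.12 tz 0.05
1 0.134 tx -0.34 ty -0.12 tz 0.03
2 0.201 tx -0.34 ty -0.12 tz 0.00
3 0.268 tx -0.34 ty -0.12 tz -0.02
4 0.336 tx -0.33 ty -0.12 tz -0.05
5 0.403 tx -0.33 ty -0.12 tz -0.07
6 0.47 tx -0.33 ty -0.12 tz -0.09
7 0.537 tx -0.32 ty -0.11 tz -0.12
8 0.604 tx -0.31 ty -0.11 tz -0.14
9 0.671 tx -0.30 ty -0.11 tz -0.16
10 0.738 tx -0.29 ty -0.10 tz -0.18
11 0.805 tx -0.28 ty -0.10 tz -0.20
12 0.872 tx -0.27 ty -0.09 tz -0.22
13 0.94 tx -0.25 ty -0.09 tz -0.24
14 1.007 tx -0.24 ty -0.08 tz -0.26
15 1.074 tx -0.22 ty -0.08 tz -0.27
16 1.141 tx -0.20 ty -0.07 tz -0.29
17 1.208 tx -0.18 ty -0.07 tz -0.30
18 1.275 tx -0.16 ty -0.06 tz -0.31
19 1.342 tx -0.14 ty -0.05 tz -0.32
20 1.409 tx -0.12 ty -0.04 tz -0.33
21 1.477 tx -0.10 ty -0.04 tz -0.34
22 1.544 tx -0.08 ty -0.03 tz -0.35
23 1.611 tx -0.06 ty -0.02 tz -0.35
24 1.678 tx -0.03 ty -0.01 tz -0.36
25 1.745 tx -0.01 ty -0.00 tz -0.36
[-187.8 -157.5]
```

Pinched, with a gap of 31.6 mm. Swinging along the arc now.

Request:
servo_tool([
  {"tx": -0.33,"ty": -0.12,"tz": 0.05,"rx": 0,"ry": 0,"rz": 0},
  {"tx": -0.34,"ty": -0.12,"tz": 0.03,"rx": 0,"ry": 0,"rz": 0},
  {"tx": -0.34,"ty": -0.12,"tz": 0,"rx": 0,"ry": 0,"rz": 0},
  {"tx": -0.34,"ty": -0.12,"tz": -0.02,"rx": 0,"ry": 0,"rz": 0},
  {"tx": -0.33,"ty": -0.12,"tz": -0.05,"rx": 0,"ry": 0,"rz": 0},
  {"tx": -0.33,"ty": -0.12,"tz": -0.07,"rx": 0,"ry": 0,"rz": 0},
  {"tx": -0.33,"ty": -0.12,"tz": -0.09,"rx": 0,"ry": 0,"rz": 0},
  {"tx": -0.32,"ty": -0.11,"tz": -0.12,"rx": 0,"ry": 0,"rz": 0},
])

```text
time: 16.7
tool_pos: [0.5899, 0.0012, 0.2044]
tool_rot: [-0.171, 0.985, 0.001, 0.004]
force: [2.7, 3.4, 7.1]
finger_gap: 0.0317
```

Run:
```python
from h import *
S=sensors.observe(); print(S["tool_pos"],S["force"],S["wrist_torque"],S["finger_gap"],S["time"])
```

```text
[0.58986334 0.00123888 0.20439562] [2.72733273 3.44440064 7.09104237] [ 0.77504652 -0.8086797   0.01142934] 0.031713472314179585 16.7
```

Request:
servo_tool([
  {"tx": -0.31,"ty": -0.11,"tz": -0.14,"rx": 0,"ry": 0,"rz": 0},
  {"tx": -0.3,"ty": -0.11,"tz": -0.16,"rx": 0,"ry": 0,"rz": 0},
  {"tx": -0.29,"ty": -0.1,"tz": -0.18,"rx": 0,"ry": 0,"rz": 0},
  {"tx": -0.28,"ty": -0.1,"tz": -0.2,"rx": 0,"ry": 0,"rz": 0},
  {"tx": -0.27,"ty": -0.09,"tz": -0.22,"rx": 0,"ry": 0,"rz": 0},
  {"tx": -0.25,"ty": -0.09,"tz": -0.24,"rx": 0,"ry": 0,"rz": 0},
  {"tx": -0.24,"ty": -0.08,"tz": -0.26,"rx": 0,"ry": 0,"rz": 0},
  {"tx": -0.22,"ty": -0.08,"tz": -0.27,"rx": 0,"ry": 0,"rz": 0},
])

```text
time: 17.37
tool_pos: [0.5229, -0.0226, 0.1536]
tool_rot: [-0.171, 0.985, 0.0, 0.002]
force: [-2.3, 2.6, 9.0]
finger_gap: 0.0319
```

Request:
servo_tool([
  {"tx": -0.2,"ty": -0.07,"tz": -0.29,"rx": 0,"ry": 0,"rz": 0},
  {"tx": -0.18,"ty": -0.07,"tz": -0.3,"rx": 0,"ry": 0,"rz": 0},
  {"tx": -0.16,"ty": -0.06,"tz": -0.31,"rx": 0,"ry": 0,"rz": 0},
  {"tx": -0.14,"ty": -0.05,"tz": -0.32,"rx": 0,"ry": 0,"rz": 0},
  {"tx": -0.12,"ty": -0.04,"tz": -0.33,"rx": 0,"ry": 0,"rz": 0},
  {"tx": -0.1,"ty": -0.04,"tz": -0.34,"rx": 0,"ry": 0,"rz": 0},
  {"tx": -0.08,"ty": -0.03,"tz": -0.35,"rx": 0,"ry": 0,"rz": 0},
  {"tx": 0,"ty": 0,"tz": 0,"rx": 0,"ry": 0,"rz": 0},
])

```text
time: 18.03
tool_pos: [0.4921, -0.0335, 0.0841]
tool_rot: [-0.171, 0.985, 0.0, -0.0]
force: [-2.2, 2.9, 8.3]
finger_gap: 0.032
```

Request:
servo_tool([
  {"tx": -0.06,"ty": -0.02,"tz": -0.35,"rx": 0,"ry": 0,"rz": 0},
  {"tx": -0.03,"ty": -0.01,"tz": -0.3,"rx": 0,"ry": 0,"rz": 0},
  {"tx": -0.01,"ty": 0,"tz": -0.2,"rx": 0,"ry": 0,"rz": 0},
  {"tx": 0,"ty": 0,"tz": -0.15,"rx": 0,"ry": 0,"rz": 0},
  {"tx": 0,"ty": 0,"tz": -0.08,"rx": 0,"ry": 0,"rz": 0},
  {"tx": 0,"ty": 0,"tz": 0,"rx": 0,"ry": 0,"rz": 0},
  {"tx": 0,"ty": 0,"tz": 0,"rx": 0,"ry": 0,"rz": 0},
  {"tx": 0,"ty": 0,"tz": 0,"rx": 0,"ry": 0,"rz": 0},
])

```text
time: 18.7
tool_pos: [0.4892, -0.0346, 0.0529]
tool_rot: [-0.171, 0.985, 0.0, -0.001]
force: [-3.8, 2.2, 8.1]
finger_gap: 0.0319
```

Run:
```python
from h import *
S=sensors.observe(); print(S["tool_pos"],S["force"],S["wrist_torque"],S["finger_gap"],S["time"])
```

```text
[ 0.48915947 -0.03455166  0.05286084] [-3.80660939  2.23018325  8.06014903] [0.48999707 0.55767137 0.03506663] 0.03185442745465675 18.7
```

Request:
servo_tool([
  {"tx": 0,"ty": 0,"tz": -0.03,"rx": 0,"ry": 0,"rz": 0},
  {"tx": 0,"ty": 0,"tz": -0.03,"rx": 0,"ry": 0,"rz": 0},
  {"tx": 0,"ty": 0,"tz": 0,"rx": 0,"ry": 0,"rz": 0},
  {"tx": 0,"ty": 0,"tz": 0,"rx": 0,"ry": 0,"rz": 0},
  {"tx": 0,"ty": 0,"tz": 0,"rx": 0,"ry": 0,"rz": 0},
  {"tx": 0,"ty": 0,"tz": 0,"rx": 0,"ry": 0,"rz": 0},
  {"tx": 0,"ty": 0,"tz": 0,"rx": 0,"ry": 0,"rz": 0},
  {"tx": 0,"ty": 0,"tz": 0,"rx": 0,"ry": 0,"rz": 0},
])

```text
time: 19.37
tool_pos: [0.4892, -0.0345, 0.052]
tool_rot: [-0.171, 0.985, 0.0, -0.001]
force: [-6.5, 2.9, 16.1]
finger_gap: 0.0317
```

Request:
servo_tool([
  {"tx": 0,"ty": 0,"tz": -0.03,"rx": 0,"ry": 0,"rz": 0},
  {"tx": 0,"ty": 0,"tz": -0.03,"rx": 0,"ry": 0,"rz": 0},
  {"tx": 0,"ty": 0,"tz": 0,"rx": 0,"ry": 0,"rz": 0},
  {"tx": 0,"ty": 0,"tz": 0,"rx": 0,"ry": 0,"rz": 0},
  {"tx": 0,"ty": 0,"tz": 0,"rx": 0,"ry": 0,"rz": 0},
  {"tx": 0,"ty": 0,"tz": 0,"rx": 0,"ry": 0,"rz": 0},
  {"tx": 0,"ty": 0,"tz": 0,"rx": 0,"ry": 0,"rz": 0},
  {"tx": 0,"ty": 0,"tz": 0,"rx": 0,"ry": 0,"rz": 0},
])

```text
time: 20.03
tool_pos: [0.4892, -0.0346, 0.0513]
tool_rot: [-0.171, 0.985, 0.001, -0.001]
force: [-9.8, 2.5, 26.8]
finger_gap: 0.0313
```

The force rises steeply to 27 N with almost no travel, so the arm is on its stop. I'll ease back a little and verify in a picture.

Request:
servo_tool([
  {"tx": 0,"ty": 0,"tz": 0.03,"rx": 0,"ry": 0,"rz": 0},
  {"tx": 0,"ty": 0,"tz": 0,"rx": 0,"ry": 0,"rz": 0},
  {"tx": 0,"ty": 0,"tz": 0,"rx": 0,"ry": 0,"rz": 0},
  {"tx": 0,"ty": 0,"tz": 0,"rx": 0,"ry": 0,"rz": 0},
  {"tx": 0,"ty": 0,"tz": 0,"rx": 0,"ry": 0,"rz": 0},
  {"tx": 0,"ty": 0,"tz": 0,"rx": 0,"ry": 0,"rz": 0},
  {"tx": 0,"ty": 0,"tz": 0,"rx": 0,"ry": 0,"rz": 0},
  {"tx": 0,"ty": 0,"tz": 0,"rx": 0,"ry": 0,"rz": 0},
])

```text
time: 20.7
tool_pos: [0.4892, -0.0345, 0.0516]
tool_rot: [-0.171, 0.985, 0.001, -0.001]
force: [-8.2, 2.5, 20.9]
finger_gap: 0.0316
```

Run:
```python
from h import *
S=sensors.observe(); print(S["tool_pos"],S["force"],S["wrist_torque"],S["finger_gap"],S["time"])
im,K,C=grab("wrist","w7"); s,Ks,Cs=grab("scene","scene5")
yaw=np.radians(19.68); c,sn=np.cos(yaw),np.sin(yaw)
k=5;x0,y0=220,190; b=cv2.resize(s[y0:y0+100,x0:x0+110],None,fx=k,fy=k,interpolation=cv2.INTER_CUBIC)
def dr(p,col):
    p=np.array(p)*1e-3; W=np.c_[.5515+c*p[:,0]-sn*p[:,1],-.0121+sn*p[:,0]+c*p[:,1],p[:,2]]
    cv2.polylines(b,[((px(Ks,Cs,W)-[x0,y0]+.5)*k*8).astype(np.int32)],True,col,1,cv2.LINE_AA,3)
dr([[-28,-45,23],[28,-45,23],[28,45,23],[-28,45,23]],(0,0,255)); dr([[95,0,62],[-65,0,62]],(0,255,255))
o=np.zeros((600,800,3),np.uint8); o[:500,:550]=b; a=cv2.resize(im[150:420,180:380],(250,338)); o[:338,550:]=a
cv2.imwrite("pics/m3.png",o)
```

```text
[ 0.48923317 -0.03454668  0.05163722] [-8.1540337   2.48256368 20.86280445] [0.55642173 1.38449234 0.04201637] 0.03158841245521713 20.7
```

View pics/m3.png

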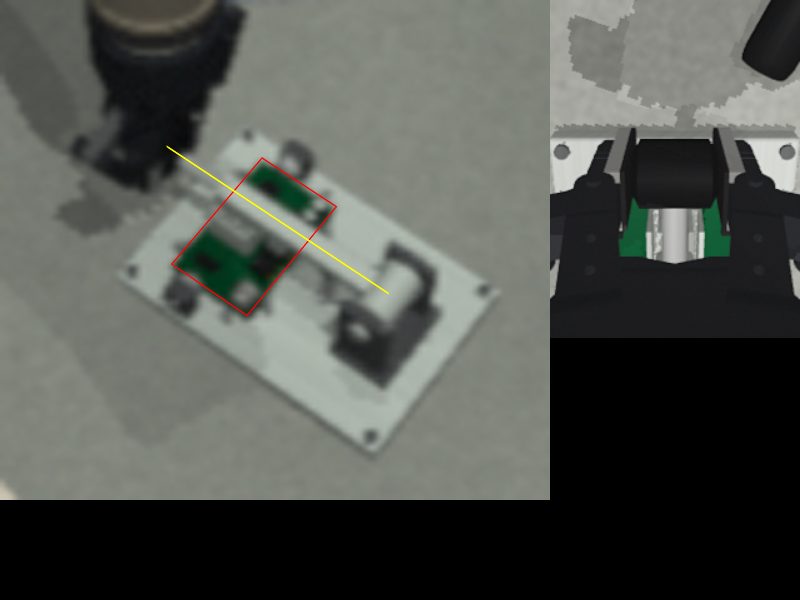

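The view shows the arm level over the board, the board outline inside the nest, and the barrel held between both pads. Handing in.

```bash
python3 -c "
from h import *
print(robot.finish_job()); S=sensors.observe(); print(S['tool_pos'],S['force'],S['finger_gap'],S['time'])"
```

```text
the job is handed in; nothing more can be done
None
the job is handed in; nothing more can be done
```

The job is done and handed in after about 21 s of the 58 s allowed. I pressed the converter board into the nest and let go of it. Then I swung the probe arm down by its barrel grip and was still holding it on its stop at hand-in. The system gives no verdict.

**Board:** It stopped at the expected seated height (TCP 33.3 mm) under 12 N, after passing the plungers. The pictures show it in place, with its pads on the hinge side.

**Probe arm:** At the stop the downward force climbed from 8 to 27 N over about 1.6 mm of tool travel. I eased back to about 21 N. The tool ended at z = 51.6 mm, which puts the grip at about pin height, and the fingers were 31.6 mm apart on it. The last picture shows the arm level over the board.

**Disagreements and gaps:**
- **Turn of the board:** a rough fit to hand-picked corner pixels after release put the board 1.2° and about 1.2 mm off the nest. I put this down to the picks (up to 1.8 px error, corners partly hidden) and did not repeat the fit.
- **Jig position:** my first coarse estimate from the top camera was 3 mm off the wrist-camera one. I used the wrist camera's.
- **Pin contact:** I inferred this from the arm's angle and the force; I did not measure it.
- **Bystanders:** I did not re-measure them, but nothing touched them that I could see.

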